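Lay the battery pack in its charging cradle

TASK

Put the battery pack on charge: it is too wide to grip, so slide it, still standing, until its foot is square against the front step of the charging cradle, then push high so that it tips over the step and lies on its side on the bed with its terminals towards the contact bar. Then push it in along the bed and bear on it with a firm steady push of about 15 N until the contact bar is fully home. Never press on the pack with more than 22 N, and leave the bottle, the tape roll and the dish where they stand.

Things in the scene. Friction and masses are not known exactly. Their poses are not given: they have to be found in the camera images.
- pack_center (a point): Centre of the battery pack, a smooth grey plastic block with two dark seams, 0.75 kg give or take a fifth. It starts standing on end: 110 mm tall (its z axis), 88 mm deep (its x axis, roughly towards the cradle), 96 mm wide (its y axis). Friction about 0.3 on everything: pushed within 40 mm of its foot it slides upright with 2 to 3 N.
- pack_top (a point): Middle of the pack's terminal end (three brass strips), on top at the start, 55 mm along z from its centre. Pushed 95 mm above the worktop with its foot held by the step, the pack tips with 3 to 4 N and falls over by itself once past about 39 degrees; pushed high away from the step it slides or falls short.
- cradle: White charging cradle, fixed, 160 mm long, 150 mm wide. Origin: middle of the foot of its front step, on the worktop; x points along the bed from the step to the contact bar, y left, z up. Cheeks 10 mm thick stand at y = -75 to -65 and 65 to 75 mm, from x = 40 to 156 mm, to z = 44 mm. The back housing starts at x = 138 mm, 76 mm tall.
- pack_foot (a point): Middle of the pack's foot end, 55 mm from its centre. The hard stop of the contact bar is set differently each time: fully home, this point is anywhere from 0 to 18 mm behind the step edge (pack centre 55 to 73 mm behind it), so the end of travel must be felt.
- step_edge (a point): Middle of the upper edge of the front step, 7 mm above the worktop, the front edge of the flat bed. Standing square against the step, the pack's centre is 44 mm in front of it. Just tipped over, the pack's flank is 95 mm above the worktop, its centre 15 to 45 mm behind the edge (mostly 30), its lower end sticking out in front (mostly 25 mm).
- contact_bar (a joint): Travel of the steel contact bar (90 mm wide, 30 mm tall, centre 52 mm above the worktop) to the back, m: 0 fully out, 0.008 fully home on a hard stop. No spring: it needs about 4 N and stays where it is pushed; with the lying pack's own friction 6 to 9 N. At the hard stop the force on the pack rises steeply.
- bottle_center (a point): Centre of a loose white sample bottle, 48 mm across, 112 mm tall, standing beside the pack or the cradle. A bystander.
- tape_center (a point): Centre of a loose roll of tape lying flat, 68 mm across, 19 mm tall, beside the pack or the cradle. A bystander.
- dish_center (a point): Centre of a loose clear petri dish, 70 mm across, 16 mm tall, at the left in front of the shaker. A bystander.
Not all that is in view belongs to the job. Leave any orange look-alike of the part that bears pack_center alone.

How it is judged:
On the way, in this order (a step that is already met when the one before it is completed fails the run):
1. the pack stands upright with its foot square against the front step (centre within 6 mm of touching) (x of pack_center in the frame of cradle between -0.05 and -0.038 m and angle between pack_center's own z axis and vertical below 0.08 rad and y of pack_center in the frame of cradle between -0.02 and 0.02 m), for 0.1 s.
2. the pack lies on its side on the bed, terminals towards the contact bar (angle between pack_center's own z axis and vertical between 1.5 and 1.64 rad and z of pack_center in the frame of cradle between 0.047 and 0.055 m and y of pack_center in the frame of cradle between -0.02 and 0.02 m and angle between the z axis of pack_center and the x axis of cradle, either way round below 0.2 rad and x of pack_center in the frame of cradle above 0.005 m), for 0.2 s.
3. the pack is borne firmly (over 7 N) against the contact bar at the end of its travel (value of joint contact_bar above 0.0065 m and contact force between pack and contact_bar above 7 N), for 0.2 s.
At the end, for the whole second after the job is handed in: The pack lies at rest flat on the cradle's bed, terminal end to the bar, within 20 mm of the middle and 4.5 degrees of straight, and the contact bar is pushed in at least 6.5 of its 8 mm (angle between pack_center's own z axis and vertical between 1.5 and 1.64 rad and z of pack_center in the frame of cradle between 0.047 and 0.055 m and y of pack_center in the frame of cradle between -0.02 and 0.02 m and value of joint contact_bar above 0.0065 m and x of pack_center in the frame of cradle above 0.052 m and angle between the z axis of pack_center and the x axis of cradle, either way round below 0.08 rad and linear speed of pack below 0.01 m/s); the robot touches nothing.
It fails at once if the robot presses on the pack with more than 22 N (contact force between any of the fingers, the arm and pack above 22 N).
It fails at once if the bottle, the tape roll or the dish is moved by more than 20 mm (distance of any of bottle_center, tape_center, dish_center from where it was at the start of the episode above 0.02 m).
It also fails if it takes over 72 s, if anything falls off the work surface, if the arm or the gripper's body presses on something with over 40 N, if the wrist force passes 120 N, or if a joint passes its speed limit or range.

ROBOT

A 6-joint arm with a two-finger parallel gripper is mounted at the origin on a cart in front of the work surface, level with it; the furniture and walls round the work are solid. World frame = base frame: x ahead of the robot, y to its left, z up, the work surface at z = 0. Lengths are in m, angles in rad, forces in N, time in s.
With the tool pointing down it reaches from about 0.325 to 0.9 m from the base axis. Payload 6.1 kg.
Tool frame: the origin (TCP) lies midway between the tips of the shut fingers; the grasp point (between the pads) lies 19 mm behind it (grip_depth is the distance from the TCP to the grasp point, in m); z points along the fingers, y is the direction in which the jaws open and shut (so a half turn about z gives the same grasp; the last joint's range is limited). The gripper opens to 85 mm and grips with 20 to 120 N. Pads are 22 mm wide; open, the fingers measure 114 mm over their backs; the gripper's body (76 mm by 85 mm) begins 54 mm behind the grasp point. The pads swing forward as they close: fully open they stand 13 mm farther back than shut.
Start: joints at [-1.376, 0.22, 1.526, -0, 1.395, -0.126], TCP at [0.197, -0.593, 0.231] pointing down, gripper open.
Joint ranges: [-2.98, 2.98], [-0.91, 2.08], [0.09, 2.57], [-1.24, 4.39], [0.2, 2.65], [-2.68, 2.68]. Speed limits (rad/s): [2.57, 2.57, 3.01, 3.14, 3.14, 3.14].

INTERFACE

Orientations are given as [roll, pitch, yaw] about the fixed x, y, z axes, in that order (R = Rz(yaw) Ry(pitch) Rx(roll)).
In Python, from plant import * gives the robot as it stands.
- The arm moves only by the shell command python3 -m jog 'ROWS' [FORCE]. ROWS is JSON, a list of rows, each a list of 3 entries, a list of its own where there are three numbers: the shift along the tool's x, y, z in cm, then the turn about the tool's z in degrees, then the opening in per cent of the stroke, from 0 (shut) to 100 (fully open). A call has 1 to 10 rows; each row is the pose to reach, as a shift and turn from the pose commanded when the call began, along the tool's axes at that moment; what a row does not reach only later rows make up. A row lasts 1/10 s, in which the tool goes at most 50 mm and 8.59 degrees, less where a joint would pass 70% of its speed; a pose out of reach is approached as far as the arm can. A call with a gripper value outside its range is refused whole. The fingers move at their own pace and stop on an object; FORCE is the grip in N (left out, the last holds). Time passes only in rows, so rows that repeat a pose let the fingers close. It gives the time, the measured TCP pose, the force and the opening at its end, in the units of the state.
- get_state(): the state, without advancing time (a new reading comes with each control period).
- capture(name): name is "scene" or "top" or "wrist"; returns (picture, depth): 384x512x3 uint8, red, green, blue; 384x512 float32, m along the optical axis (not along the pixel's ray), 0 where there is no reading.
- get_calibration(name): a dict with "fx", "fy", "cx", "cy" (pixels), "rvec" (rotation vector, rad) and "tvec" (3), from world to camera coordinates, as OpenCV has them; the wrist camera has in their place "T_tool_cam" (4x4, takes a point from camera to tool coordinates, whose origin is the TCP and whose axes are the flange's). Camera axes: x right, y down, z forward; pixel columns grow to the right and rows downward; lengths in m; the calibration is good to about 2 mm. The wrist camera is an equidistant fisheye: a pixel r from the principal point sees the ray r / f radians off the axis. A picture is of the moment at which its call begins: read the wrist's pose just before it. get_calibration takes no time and is no camera call.
- job_done(): hands the job in, once; it reports no verdict.
The state is a dict: "time_s": time; "qpos": joint angles; "joint_velocities": joint speeds; "effort": joint torques, N m; "position": TCP position; "ee_rot": TCP orientation; "ft_force": force on the tool from outside, world axes, zero at the start; "wrist_torque": the same for the moment, N m; "opening": finger opening in m.
Only numpy, scipy, OpenCV 4.12 (cv2) and the standard library are available. Lean on these libraries where they do the work, as an engineer would, in place of code of your own. Each camera call takes 0.05 s, during which the arm holds its last target. There are 200 camera calls.

## Working session

There is one attempt and no reset: what is moved stays moved. The work goes in short steps, Python scripts to look and compute and a shell command to move; the robot and the scene stay as the last step left them, time stands still between calls to the robot, and variables do not carry over. Pictures are saved under pics/ and viewed, about 8 in all and at most 12, crops included, and the job is handed in when it is done.

```bash
ls; mkdir -p pics
python3 - <<'E'
from plant import *
import cv2,numpy as np
s=get_state();print({k:np.round(v,3) for k,v in s.items()})
for n in("scene","top"):
    im,d=capture(n);np.savez(f"pics/{n}0.npz",im=im,d=d);cv2.imwrite(f"pics/{n}0.png",im[:,:,::-1]);print(n,get_calibration(n))
a=[np.load(f"pics/{n}0.npz")['im'] for n in("scene","top")]
E
```

```text
pics
{'time_s': np.float64(0.0), 'qpos': array([-1.376,  0.221,  1.528,  0.   ,  1.395, -0.126]), 'joint_velocities': array([ 0.   ,  0.   ,  0.001, -0.001, -0.002,  0.001]), 'effort': array([-0.0000e+00, -4.9689e+01, -3.8940e+01, -0.0000e+00,  1.1000e-02,
       -0.0000e+00]), 'position': array([ 0.197, -0.593,  0.23 ]), 'ee_rot': array([-3.14 , -0.   ,  0.321]), 'ft_force': array([-0.753,  0.19 ,  0.127]), 'wrist_torque': array([-0.006, -0.024,  0.012]), 'opening': np.float64(0.085)}
scene {'fx': 467.24115386595395, 'fy': 467.24115386595395, 'cx': 252.41007594546613, 'cy': 195.6737427007491, 'rvec': array([ 2.22963716,  0.9196341 , -0.36637316]), 'tvec': array([-0.36141676, -0.22963427,  1.63019462])}
top {'fx': 390.1681497312208, 'fy': 390.1681497312208, 'cx': 258.2676897812704, 'cy': 191.9436497383008, 'rvec': array([ 2.19044938, -2.1667912 ,  0.06853833]), 'tvec': array([-0.04416047,  0.51154905,  0.94990294])}
```

View pics/scene0.png

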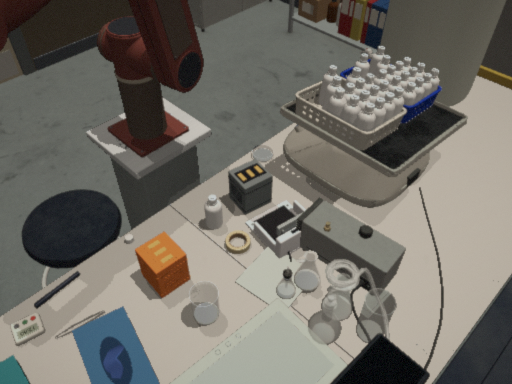

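View pics/top0.png

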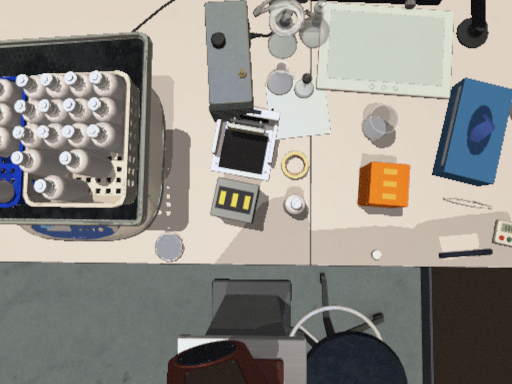

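The scene view shows the grey pack with three brass strips at (250,187), the cradle at (280,225), the bottle at (213,212), the tape at (238,241) and the dish at (262,155). In the top view these are the pack at (235,200), cradle (245,145), bottle (294,204), tape (294,165) and dish (169,247). The things that could be mistaken for the pack are the orange block at top (384,185) and the grey housing at (229,60). I choose the grey block with brass strips at (235,200).

```bash
cat > h.py <<'E'
from plant import *
import cv2,numpy as np
def cast(n,uv,z):
    c=get_calibration(n);R=cv2.Rodrigues(c['rvec'])[0];t=c['tvec']
    uv=np.atleast_2d(uv).astype(float)
    r=np.c_[(uv[:,0]-c['cx'])/c['fx'],(uv[:,1]-c['cy'])/c['fy'],np.ones(len(uv))]@R
    C=-R.T@t
    return C+r*((z-C[2])/r[:,2])[:,None]
def cloud(n,d):
    c=get_calibration(n);R=cv2.Rodrigues(c['rvec'])[0];t=c['tvec']
    v,u=np.mgrid[:384,:512]
    p=np.stack([(u-c['cx'])/c['fx']*d,(v-c['cy'])/c['fy']*d,d],-1)
    return (p-t)@R
E
python3 - <<'E'
from h import *
f=np.load("pics/top0.npz");im,d=f['im'],f['d']
P=cloud("top",d)
# pack top: height near .11 within window
def rect(m,name):
    pts=P[m][:,:2].astype(np.float32);print(name,len(pts),cv2.minAreaRect(pts*1000), np.median(P[m][:,2]))
v,u=np.mgrid[:384,:512]
m=(u>205)&(u<265)&(v>170)&(v<230)&(abs(P[...,2]-.11)<.012);rect(m,"packtop")
hsv=cv2.cvtColor(im,cv2.COLOR_RGB2HSV)
b=m&(hsv[...,1]>120)&(hsv[...,2]>120);rect(b,"brass")
w=(u>195)&(u<290)&(v>95)&(v<185)
rect(w&(abs(P[...,2]-.044)<.006),"cheeks");rect(w&(abs(P[...,2]-.076)<.006),"housing");rect(w&(abs(P[...,2]-.007)<.004),"bed")
for nm,(a,bb) in dict(bottle=(294,204),tape=(294,165),dish=(169,247)).items(): print(nm,P[bb,a],cast("top",(a,bb),0.015))
cv2.imwrite("pics/crop0.png",cv2.resize(im[95:260,150:330,::-1],None,fx=4,fy=3.6,interpolation=cv2.INTER_CUBIC)[:600,:800])
# height map crop
for r in range(100,235,6): print(r,' '.join('%3d'%(1000*P[r,c,2]) for c in range(204,290,5)))
E
```

```text
packtop 1654 ((488.46551513671875, 14.008590698242188), (96.11487579345703, 88.01778411865234), 79.01905822753906) 0.10925537447820154
brass 234 ((487.38232421875, 14.528865814208984), (68.78988647460938, 31.178035736083984), 78.97319793701172) 0.10961351204918385
cheeks 432 ((664.5882568359375, -2.4854049682617188), (159.39389038085938, 137.82293701171875), 80.26599884033203) 0.04315449232140647
housing 315 ((683.759033203125, -10.028236389160156), (45.00653076171875, 159.88461303710938), 11.369140625) 0.07507758064862026
bed 3228 ((646.4672241210938, 3.5436248779296875), (227.10690307617188, 237.39825439453125), 0.3385055661201477) 0.006374347198995433
bottle [ 0.47901887 -0.11999263  0.10991211] [[ 0.48317271 -0.12764808  0.015     ]]
tape [ 0.58284532 -0.12834448  0.00083955] [[ 0.58079966 -0.12720874  0.015     ]]
dish [0.37263667 0.18351944 0.00253342] [[0.3735013  0.18056179 0.015     ]]
100   0 113 118 118 119 118 118 116 118 114   1   0   4   7   9   8   7   5
106   0 113 116 116 113 115 118 113 116 117  -2  -1   4   6   7   7   7   5
112   1   0  95  98  97  93  85  85  86 
[... 855 characters left out ...]
  -3   0   0  -1
184   1  -2   1 111 111 110 110 109 113 108 108  -1   0  -1  -1  -1   0   1
190   0  -1   0 111 109 109 110 109 108 109 110  20  -2  -5  -1   0   1   4
196   0   2 108 108 109 107 108 111 110 110 108   1   2  -2   1  -1   0  79
202  -2   0 109 107 109 108 111 108 110 107 109   1  -2   0   0   1  47  88
208   0  -3 108 108 109 108 111 111 108 109 107   0   0   0   0   0  21  82
214   0   2 107 106 110 107 110 108 109 109  43   0   0   0   0   1   5  -1
220   0  -1   1  -1   1   0   0 105 107 108  -2   1  -2   0   1   0   0  -1
226  -2   2  -1   0  -2   1  -2   0   0   2   0   2   2  -1   0  -3   0   2
232   0   0   2   1  -2  -1   0   0   0  -1   0  -1   0  -1  -3  -1   0   0
```

View pics/crop0.png

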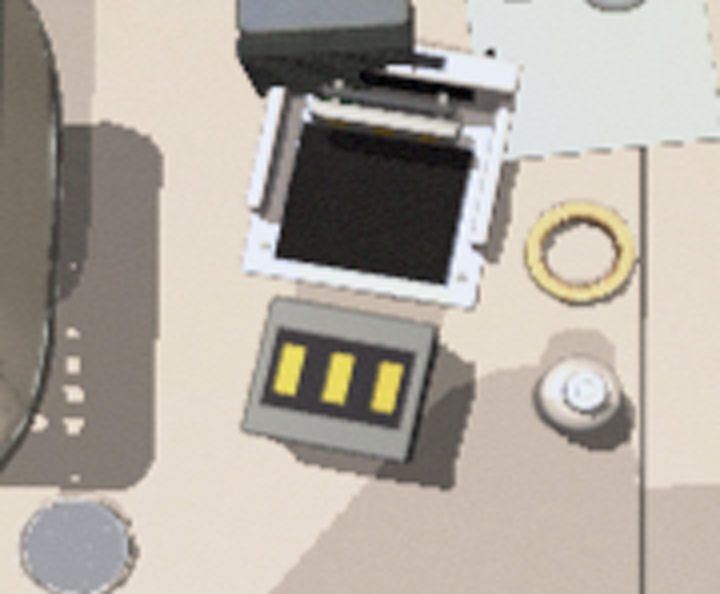

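The crop confirms the grey block with three brass strips at top (235,200). The cradle's front edge runs from about (211,170) to (269,180). Next I need the exact frame and offsets.

Run:
```python
from h import *
f=np.load("pics/top0.npz");im,d=f['im'],f['d'];g=im.astype(int).min(2)
# front edge: per column, lowest white pixel of cradle front lip
pts=[]
for c in range(214,268):
    lo=168+(c-211)*10/58; col=np.convolve(g[:,c],[1,1,1],'same')/3
    dd=im[:,c].astype(int);s=dd.max(1)-dd.min(1)
    r=np.arange(int(lo)-5,int(lo)+9); wh=(s[r]<14)&(dd[r].min(1)>190)
    if wh.any(): pts.append((c,r[wh].max()+.5))
pts=np.array(pts);W=cast("top",pts,.007)[:,:2]
vx,vy,x0,y0=cv2.fitLine(W.astype(np.float32),cv2.DIST_HUBER,0,.001,.001).ravel()
print("edge dir deg",np.degrees(np.arctan2(vy,vx)),x0,y0,W[0],W[-1],len(W))
# black pad in bed: rect
m=((g<60)&(np.indices(g.shape)[1]>215)&(np.indices(g.shape)[1]<275)&(np.indices(g.shape)[0]>125)&(np.indices(g.shape)[0]<182)).astype(np.uint8)
m=cv2.morphologyEx(m,cv2.MORPH_OPEN,np.ones((3,3)))
n,l,st,_=cv2.connectedComponentsWithStats(m);k=1+st[1:,4].argmax()
q=np.argwhere(l==k)[:,::-1];R=cv2.minAreaRect((cast("top",q,.007)[:,:2]*1000).astype(np.float32));print("pad",R)
print(cast("top",[(210.75,170),(268.75,179.7)],.007))
# cheeks centroids via cloud
P=cloud("top",d);v,u=np.mgrid[:384,:512]
for nm,(a,b) in dict(L=(205,235),R=(260,285)).items():
    k=(u>a)&(u<b)&(v>120)&(v<168)&(abs(P[...,2]-.043)<.006)&(g>150)
    x=P[k][:,:2];L=cv2.fitLine(x.astype(np.float32),cv2.DIST_HUBER,0,.001,.001).ravel();print(nm,k.sum(),x.mean(0),np.degrees(np.arctan2(L[1],L[0])))
# pack yaw from several masks
k=(u>205)&(u<265)&(v>170)&(v<230)&(abs(P[...,2]-.11)<.012)
x=P[k][:,:2];print("pack mean",x.mean(0), "std time",[np.round(get_state()['ft_force'],2) for _ in range(3)])
```

```text
edge dir deg 81.028175 0.5533112 -0.0040367045 [0.56598763 0.07393862] [ 0.54449994 -0.06010398] 53
pad ((619.3760986328125, 1.2654495239257812), (108.79138946533203, 102.02645874023438), 79.80012512207031)
[[ 0.5671777   0.08218292  0.007     ]
 [ 0.54403858 -0.06451334  0.007     ]]
L 116 [0.64624442 0.06673377] -9.793481
R 147 [ 0.63008887 -0.07230435] -9.873247
pack mean [0.48798922 0.01359619] std time [array([ 0.47, -0.14, -1.15]), array([ 0.47, -0.14, -1.15]), array([ 0.47, -0.14, -1.15])]
```

```bash
cat >> h.py <<'E'
O=np.array([.5558,.0108]);YAW=np.radians(-9.6)
X=np.array([np.cos(YAW),np.sin(YAW)]);Y=np.array([-X[1],X[0]])
def C(p): p=np.asarray(p)[:2]-O; return np.array([p@X,p@Y])
def go(cx,cy,z):
    "shift in tool axes (cm) and turn (deg) from the present pose to a cradle-frame target, tool x along cradle x"
    s=get_state();p=s['position'];y=s['ee_rot'][2]
    w=np.r_[O+cx*X+cy*Y,z]-p
    tx=np.array([np.cos(y),np.sin(y),0]);ty=np.array([np.sin(y),-np.cos(y),0])
    print("t",s['time_s'],"TCP cradle mm",np.round(1000*C(p),1),round(1000*p[2],1),"rpy",np.round(np.degrees(s['ee_rot']),1),"Fx,Fy,Fz",np.round([s['ft_force'][:2]@X,s['ft_force'][:2]@Y,s['ft_force'][2]],2))
    print("shift cm",np.round(100*np.array([w@tx,w@ty,-w[2]]),2),"turn",round(np.degrees(y-YAW),1))
E
python3 -c "
from h import *
go(-.142,-.008,.2);print(np.round(get_calibration('wrist')['T_tool_cam'],3))"
python3 -m jog '[[[40.2,-51.9,0],28,60],[[40.2,-51.9,0],28,60],[[40.2,-51.9,0],28,60],[[40.2,-51.9,0],28,60],[[40.2,-51.9,0],28,60],[[40.2,-51.9,0],28,60],[[40.2,-51.9,0],28,60],[[40.2,-51.9,0],28,60],[[40.2,-51.9,0],28,60],[[40.2,-51.9,0],28,60]]'
python3 -c "
from h import *
go(-.142,-.008,.2)"
```

```text
t 0.1 TCP cradle mm [-253.2 -654.8] 230.3 rpy [-179.9   -0.    18.4] Fx,Fy,Fz [ 0.49 -0.06 -1.15]
shift cm [ 40.16 -51.9    3.03] turn 28.0
[[ 0.001 -0.963 -0.27   0.069]
 [ 1.     0.001 -0.     0.001]
 [ 0.001 -0.27   0.963 -0.142]
 [ 0.     0.     0.     1.   ]]
time_s: 1.1
position: [0.363, -0.1195, 0.2312]
ee_rot: [3.141, -0.001, -0.168]
ft_force: [0.5, 0.2, -0.1]
opening: 0.0512
t 1.1 TCP cradle mm [-168.4 -160.6] 231.2 rpy [180.   -0.   -9.7] Fx,Fy,Fz [ 0.5   0.24 -0.1 ]
shift cm [  2.62 -15.27   3.12] turn -0.1
```

```bash
python3 -m jog '[[[2.6,-15.3,0],0,60],[[2.6,-15.3,0],0,60],[[2.6,-15.3,0],0,60],[[2.6,-15.3,0],0,60],[[2.6,-15.3,8],0,60],[[2.6,-15.3,12],0,60],[[2.6,-15.3,16],0,60],[[2.6,-15.3,18.5],0,60],[[2.6,-15.3,18.5],0,60],[[2.6,-15.3,18.5],0,60]]'
python3 - <<'E'
from h import *
go(-.100,-.008,.045)
for n in("scene","wrist"):
    im,d=capture(n);cv2.imwrite(f"pics/{n}1.png",im[:,:,::-1])
a=cv2.imread("pics/scene1.png")[110:290,170:370];b=cv2.imread("pics/wrist1.png")
cv2.imwrite("pics/both1.png",np.hstack([cv2.resize(a,(400,360)),cv2.resize(b,(400,360))]))
E
```

```text
time_s: 2.1
position: [0.4138, 0.0247, 0.0465]
ee_rot: [3.141, 0.002, -0.168]
ft_force: [0.2, -0.3, 0.4]
opening: 0.0512
t 2.1 TCP cradle mm [-142.3   -9.9] 46.5 rpy [ 1.8e+02  1.0e-01 -9.6e+00] Fx,Fy,Fz [ 0.24 -0.27  0.41]
shift cm [ 4.23 -0.2   0.15] turn -0.0
```

View pics/both1.png

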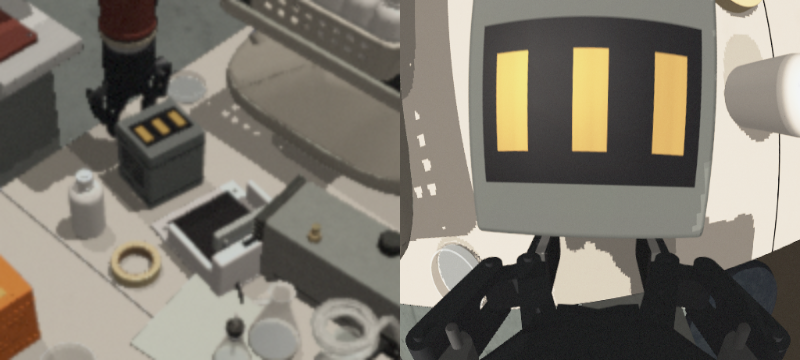

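The scene crop shows the open fingers behind the pack at (140,110). In the wrist view the pack sits square and centred ahead, at (595,110). I'll push slowly now.

```bash
python3 -m jog '[[[0.8,0,0.2],0,60],[[1.4,0,0.2],0,60],[[1.7,0,0.2],0,60],[[1.95,0,0.2],0,60],[[2.2,0,0.2],0,60],[[2.45,-0.05,0.2],0,60],[[2.7,-0.1,0.2],0,60],[[2.95,-0.15,0.2],0,60],[[3.2,-0.2,0.2],0,60],[[3.4,-0.25,0.2],0,60]]'
python3 - <<'E'
from h import *
go(-.100,-.008,.045)
f=capture("top");im,d=f;P=cloud("top",d);v,u=np.mgrid[:384,:512]
k=(u>200)&(u<280)&(v>150)&(v<230)&(abs(P[...,2]-.109)<.01)
hsv=cv2.cvtColor(im,cv2.COLOR_RGB2HSV);b=(u>205)&(u<275)&(v>150)&(v<230)&(hsv[...,1]>120)&(hsv[...,2]>120)
for m in(k,b):
    x=P[m][:,:2];print(m.sum(),C(x.mean(0))*1000,cv2.minAreaRect((x*1000).astype(np.float32)))
E
```

```text
time_s: 3.2
position: [0.4491, 0.0216, 0.0456]
ee_rot: [3.141, -0.001, -0.168]
ft_force: [-5.7, -0.6, 6.9]
opening: 0.0514
t 3.2 TCP cradle mm [-107.    -7.1] 45.6 rpy [180.   -0.   -9.6] Fx,Fy,Fz [-5.51 -1.55  6.89]
shift cm [0.7  0.09 0.06] turn -0.0
762 [-22.76465571  -3.85786948] ((531.4739379882812, 9.307788848876953), (95.61439514160156, 43.969417572021484), 79.98849487304688)
1392 [-97.93816529 -24.19998702] ((480.089111328125, -1.0927085876464844), (110.51876831054688, 82.99999237060547), 9.130899429321289)
```

Run:
```python
from h import *
go(-.100,-.008,.045)
im,d=capture("scene");P=cloud("scene",d);v,u=np.mgrid[:384,:512]
k=(u>215)&(u<300)&(v>150)&(v<230)&(P[...,2]>.09)&(P[...,2]<.125)&(abs((P[...,:2]-O)@X+.045)<.05)&(abs((P[...,:2]-O)@Y)<.06)
q=P[k];A=np.c_[q[:,:2]-O,np.ones(len(q))];co=np.linalg.lstsq(A,q[:,2],rcond=None)[0]
print(k.sum(),"slope along x deg",np.degrees(np.arctan(co[:2]@X)),"along y",np.degrees(np.arctan(co[:2]@Y)),"z median",np.median(q[:,2]))
im2,_=capture("wrist")
cv2.imwrite("pics/both2.png",np.hstack([cv2.resize(im[130:260,200:345,::-1],(400,360)),cv2.resize(im2[...,::-1],(400,360))]))
go(-.100,-.008,.045)
```

```text
t 3.25 TCP cradle mm [-106.7   -7. ] 45.6 rpy [ 1.8e+02 -1.0e-01 -9.6e+00] Fx,Fy,Fz [-3.87 -0.8   7.25]
shift cm [0.67 0.1  0.06] turn -0.0
989 slope along x deg -4.437311807346457 along y 2.0861648183547294 z median 0.11016899528841927
t 3.35 TCP cradle mm [-106.9   -7. ] 45.4 rpy [-1.8e+02 -1.0e-01 -9.6e+00] Fx,Fy,Fz [-2.83  0.17  5.9 ]
shift cm [0.69 0.1  0.04] turn -0.0
```

View pics/both2.png

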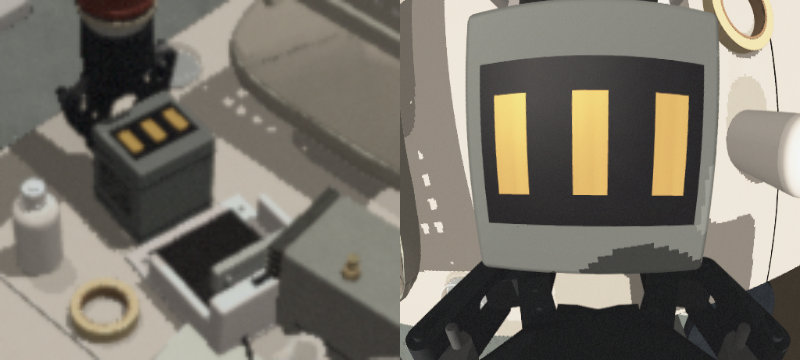

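The wrist view shows the pack against the finger linkage at (600,270). There is an upward force of 6 N, so it may have tilted slightly. I'll back off a little and measure it.

```bash
python3 -m jog '[[[-0.2,0,0],0,60],[[-0.5,0,0],0,60],[[-1,0,0],0,60],[[-2.5,0,0],0,60],[[-4,0,0],0,60],[[-4,0,0],0,60]]'
cat >> h.py <<'E'
def pack():
    im,d=capture("scene");P=cloud("scene",d)
    c=(P[...,:2]-O)@np.c_[X,Y]
    k=(P[...,2]>.102)&(P[...,2]<.122)&(abs(c[...,0]+.05)<.06)&(abs(c[...,1]+.005)<.065)
    k=cv2.morphologyEx(k.astype(np.uint8),cv2.MORPH_OPEN,np.ones((3,3)))>0
    A=np.c_[c[k],np.ones(k.sum())];co=np.linalg.lstsq(A,P[k][:,2],rcond=None)[0]
    print("scene",k.sum(),"tilt deg",np.round(np.degrees(co[:2]),1),cv2.minAreaRect((c[k]*1000).astype(np.float32)))
    im,d=capture("top");P=cloud("top",d);c=(P[...,:2]-O)@np.c_[X,Y]
    k=(abs(P[...,2]-.11)<.012)&(abs(c[...,0]+.05)<.06)&(abs(c[...,1]+.005)<.065)
    A=np.c_[c[k],np.ones(k.sum())];co=np.linalg.lstsq(A,P[k][:,2],rcond=None)[0]
    print("top",k.sum(),"tilt",np.round(np.degrees(co[:2]),1),cv2.minAreaRect((c[k]*1000).astype(np.float32)),c[k].max(0)*1000)
    return im
E
python3 -c "
from h import *
go(-.142,-.008,.06);im=pack();cv2.imwrite('pics/t3.png',cv2.resize(im[95:260,150:330,::-1],None,fx=4,fy=3.6))"
```

```text
time_s: 3.95
position: [0.4066, 0.029, 0.0436]
ee_rot: [3.142, 0.002, -0.168]
ft_force: [0.1, -0.4, 0.1]
opening: 0.0514
t 3.95 TCP cradle mm [-150.2   -7. ] 43.6 rpy [ 1.8e+02  1.0e-01 -9.6e+00] Fx,Fy,Fz [ 0.19 -0.32  0.11]
shift cm [ 0.82  0.1  -1.64] turn 0.0
scene 806 tilt deg [-0.5  0.4] ((-47.20436477661133, -6.429267883300781), (98.3747787475586, 92.10225677490234), 89.34176635742188)
top 1643 tilt [0.2 0.1] ((-45.45635986328125, -5.159782409667969), (96.0519790649414, 87.89264678955078), 89.58055114746094) [-1.42544522 42.89149056]
```

View pics/t3.png

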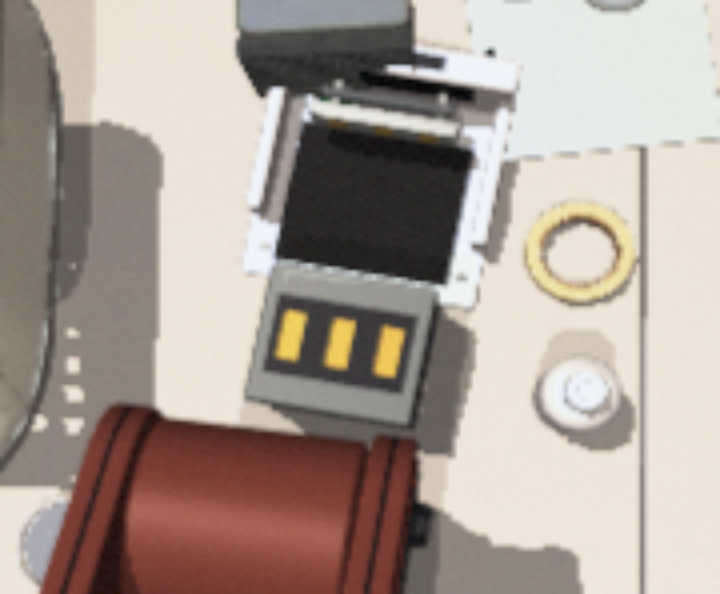

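The top view shows the pack upright and flush on the step at crop (340,345). It measures x = -45 mm, y = -5 mm and yaw 0.4°, so it's seated. Next I raise the fingers and push high.

```bash
python3 -m jog '[[[0,0,-3],0,60],[[0,0,-4.7],0,60],[[2,-0.1,-4.7],0,60],[[3.8,-0.2,-4.7],0,60],[[4.1,-0.2,-4.7],0,60],[[4.4,-0.2,-4.7],0,60],[[4.7,-0.2,-4.7],0,60],[[5,-0.2,-4.7],0,60],[[5.3,-0.2,-4.7],0,60],[[5.6,-0.2,-4.7],0,60]]'
python3 -c "
from h import *
go(-.055,-.005,.09);pack();go(-.055,-.005,.09)"
```

```text
time_s: 5.05
position: [0.4625, 0.0214, 0.0907]
ee_rot: [3.141, 0.004, -0.168]
ft_force: [-6.0, 0.4, 3.7]
opening: 0.0515
t 5.05 TCP cradle mm [-93.7  -5.1] 90.7 rpy [180.    0.2  -9.6] Fx,Fy,Fz [-6.01 -0.64  3.75]
shift cm [ 3.87 -0.01  0.07] turn -0.0
scene 905 tilt deg [-4.5  1.1] ((-44.90803909301758, -6.588298797607422), (97.44679260253906, 105.69813537597656), 89.87761688232422)
top 416 tilt [-6.7  0. ] ((-5.389368057250977, -5.057373046875), (95.45487976074219, 28.95231819152832), 89.59278869628906) [ 9.00882131 42.69573958]
t 5.15 TCP cradle mm [-93.1  -5.1] 90.9 rpy [ 1.8e+02  1.0e-01 -9.6e+00] Fx,Fy,Fz [-5.31 -0.35  2.88]
shift cm [ 3.81 -0.01  0.09] turn -0.0
```

```bash
python3 -m jog '[[[0.3,0,0],0,60],[[0.6,0,0],0,60],[[0.9,0,0],0,60],[[1.2,0,0],0,60],[[1.5,0,0],0,60],[[1.8,0,0],0,60],[[2.1,0,0],0,60],[[2.4,0,0],0,60],[[2.7,0,0],0,60],[[3,0,0],0,60]]'
python3 -c "
from h import *
go(-.055,-.005,.09)
im,d=capture('scene')
P=cloud('scene',d);c=(P[...,:2]-O)@np.c_[X,Y];k=(abs(c[...,1]+.005)<.04)&(abs(c[...,0]-.03)<.1)
for x in range(-60,120,10):
    m=k&(abs(c[...,0]*1000-x)<5);print(x,np.round(np.percentile(P[m][:,2]*1000,[10,50,90])),end=';')
cv2.imwrite('pics/s4.png',cv2.resize(im[110:270,180:360,::-1],None,fx=4,fy=3.6))"
```

```text
time_s: 6.15
position: [0.4938, 0.0162, 0.0919]
ee_rot: [3.142, -0.0, -0.168]
ft_force: [-5.0, 0.8, 7.9]
opening: 0.051
t 6.15 TCP cradle mm [-62.  -5.] 91.9 rpy [180.   -0.   -9.6] Fx,Fy,Fz [-5.1  -0.03  7.87]
shift cm [ 0.7  -0.    0.19] turn -0.0
-60 [123. 303. 469.];-50 [148. 243. 467.];-40 [221. 350. 463.];-30 [239. 338. 453.];-20 [135. 417. 442.];-10 [124. 129. 133.];0 [  6. 121. 127.];10 [  7. 112. 120.];20 [  7. 109. 115.];30 [  7. 101. 109.];40 [  6.  96. 103.];50 [ 6.  9. 98.];60 [ 5.  8. 10.];70 [ 5.  8. 11.];80 [ 6.  7. 11.];90 [ 4.  7. 10.];100 [11. 66. 68.];110 [49. 62. 68.];
```

View pics/s4.png

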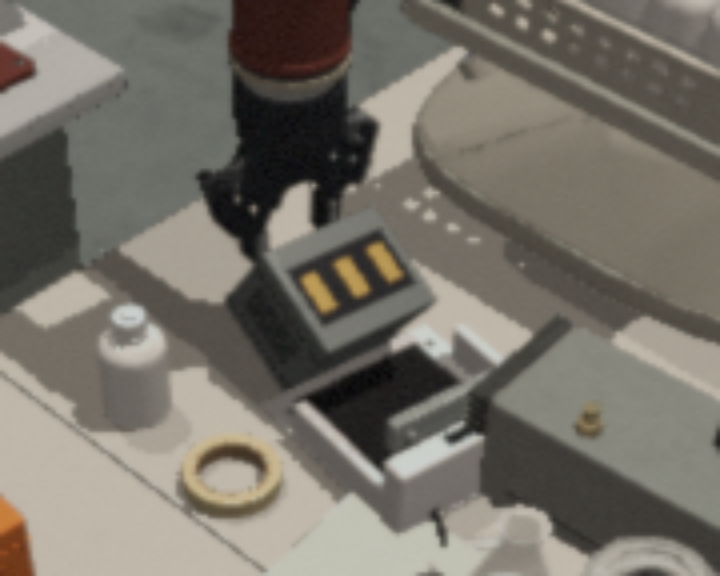

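The pack is leaning about 28° over the step, with its strips at crop (350,280), and it's moving squarely. I'll keep pushing and rise slightly.

```bash
python3 -m jog '[[[0.3,0,-0.2],0,60],[[0.6,0,-0.4],0,60],[[0.9,0,-0.6],0,60],[[1.2,0,-0.8],0,60],[[1.5,0,-1],0,60],[[1.8,0,-1.1],0,60],[[2.1,0,-1.2],0,60],[[2.3,0,-1.2],0,60],[[2.3,0,-1.2],0,60],[[2.3,0,-1.2],0,60]]'
cat >> h.py <<'E'
def prof():
    im,d=capture('scene')
    P=cloud('scene',d);c=(P[...,:2]-O)@np.c_[X,Y];k=(abs(c[...,1]+.005)<.04)&(abs(c[...,0]-.03)<.1)
    for x in range(-60,120,10):
        m=k&(abs(c[...,0]*1000-x)<5);print(x,np.round(np.percentile(P[m][:,2]*1000,[10,50,90])),end=';')
    return im
E
python3 -c "
from h import *
go(-.055,-.005,.09)
prof()"
```

```text
time_s: 7.2
position: [0.5164, 0.0123, 0.1032]
ee_rot: [3.142, 0.0, -0.168]
ft_force: [0.1, 0.2, 0.2]
opening: 0.0514
t 7.2 TCP cradle mm [-39.1  -5.1] 103.2 rpy [180.    0.   -9.6] Fx,Fy,Fz [0.11 0.18 0.15]
shift cm [-1.59 -0.01  1.32] turn -0.0
-60 [ 30. 276. 477.];-50 [ 86. 278. 479.];-40 [111. 282. 480.];-30 [127. 215. 478.];-20 [186. 343. 476.];-10 [257. 358. 468.];0 [265. 396. 455.];10 [ 33. 135. 437.];20 [ 11. 132. 138.];30 [  7. 120. 127.];40 [  7. 108. 116.];50 [  7.  96. 105.];60 [ 7. 84. 92.];70 [ 8. 76. 82.];80 [ 4.  7. 10.];90 [ 6.  8. 10.];100 [16. 66. 68.];110 [48. 63. 69.];
```

It has passed the balance point and is falling on its own. I'll back away and let it settle.

```bash
python3 -m jog '[[[0,0,0],0,60],[[0,0,0],0,60],[[-2,0,-1],0,60],[[-5,0,-1],0,60],[[-8,0,-1],0,60],[[-9,0,-1],0,60],[[-9,0,-1],0,60]]'
cat >> h.py <<'E'
def lying():
    im,d=capture("top");P=cloud("top",d);c=(P[...,:2]-O)@np.c_[X,Y]
    k=(abs(P[...,2]-.095)<.008)&(abs(c[...,0]-.03)<.09)&(abs(c[...,1]+.003)<.065)
    k=cv2.morphologyEx(k.astype(np.uint8),cv2.MORPH_OPEN,np.ones((3,3)))>0
    A=np.c_[c[k],np.ones(k.sum())];co=np.linalg.lstsq(A,P[k][:,2],rcond=None)[0]
    print("top",k.sum(),"tilt",np.round(np.degrees(co[:2]),1),"z",np.median(P[k][:,2]),cv2.minAreaRect((c[k]*1000).astype(np.float32)),c[k].min(0)*1000,c[k].max(0)*1000)
    return im
E
python3 -c "
from h import *
go(-.075,-.005,.04);prof();print()
im=lying();cv2.imwrite('pics/t5.png',cv2.resize(im[95:260,150:330,::-1],None,fx=4,fy=3.6))"
```

```text
time_s: 7.95
position: [0.4272, 0.0275, 0.1134]
ee_rot: [-3.142, -0.001, -0.168]
ft_force: [0.1, 0.0, -0.2]
opening: 0.0512
t 7.95 TCP cradle mm [-129.6   -4.9] 113.4 rpy [-180.    -0.    -9.6] Fx,Fy,Fz [ 0.07  0.06 -0.2 ]
shift cm [5.46 0.01 7.34] turn -0.0
-60 [-1.  2.  5.];-50 [-1.  0.  3.];Traceback (most recent call last):
  File "<string>", line 3, in <module>
    go(-.075,-.005,.04);prof();print()
                        ~~~~^^
  File "h.py", line 40, in prof
    m=k&(abs(c[...,0]*1000-x)<5);print(x,np.round(np.percentile(P[m][:,2]*1000,[10,50,90])),end=';')
                                                  ~~~~~~~~~~~~~^^^^^^^^^^^^^^^^^^^^^^^^^^^
    return _quantile_unchecked(
        a, q, axis, out, overwrite_input, method, keepdims, weights)
    return _ureduce(a,
                    func=_quantile_ureduce_func,
    ...<5 lines>...
                    overwrite_input=overwrite_input,
                    method=method)
    r = func(a, **kwargs)
    result = _quantile(arr,
                       quantiles=q,
    ...<2 lines>...
                       out=out,
                       weights=wgt)
    slices_having_nans = np.isnan(arr[-1, ...])
                                  ~~~^^^^^^^^^
IndexError: index -1 is out of bounds for axis 0 with size 0
```

```bash
python3 -c "
from h import *
im=lying();cv2.imwrite('pics/t5.png',cv2.resize(im[95:260,150:330,::-1],None,fx=4,fy=3.6))"
```

```text
top 1944 tilt [0.1 0. ] z 0.09423676445910723 ((28.376548767089844, -5.1262969970703125), (95.89229583740234, 110.33165740966797), 89.78809356689453) [-26.78321292 -52.99888063] [83.47676554 42.99294869]
```

View pics/t5.png

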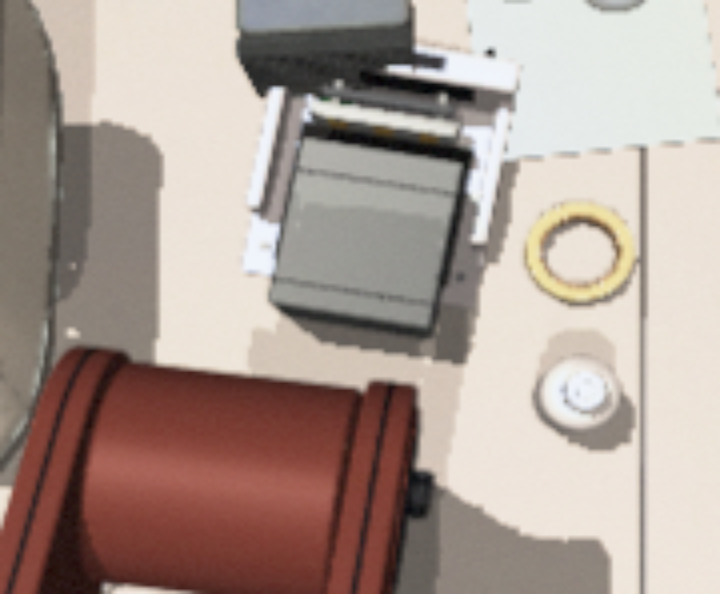

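The pack lies flat on the bed with its foot end near crop (350,320) and its seams square. It measures x = 28 mm, y = -5 mm, yaw 0.2°. The next step is to drop down and push it in.

```bash
python3 -m jog '[[[0,0,4],0,60],[[2,0,6.9],0,60],[[5,0,6.9],0,60],[[7,0,6.9],0,60],[[7.8,0,6.9],0,60],[[8.2,0,6.9],0,60],[[8.5,0,6.9],0,60],[[8.8,0,6.9],0,60],[[9.1,0,6.9],0,60],[[9.4,0,6.9],0,60]]'
python3 -c "
from h import *
go(-.018,-.005,.045)"
```

```text
time_s: 9.05
position: [0.5197, 0.0118, 0.0441]
ee_rot: [3.142, 0.001, -0.168]
ft_force: [-1.5, 0.4, -1.2]
opening: 0.051
t 9.05 TCP cradle mm [-35.8  -5. ] 44.1 rpy [ 1.8e+02  1.0e-01 -9.6e+00] Fx,Fy,Fz [-1.52  0.19 -1.24]
shift cm [ 1.78 -0.   -0.09] turn -0.0
```

```bash
python3 -m jog '[[[0.15,0,0],0,60],[[0.3,0,0],0,60],[[0.45,0,0],0,60],[[0.6,0,0],0,60],[[0.75,0,0],0,60],[[0.9,0,0],0,60],[[1.05,0,0],0,60],[[1.2,0,0],0,60],[[1.2,0,0],0,60]]'
python3 -c "
from h import *
go(-.018,-.005,.045)"
python3 -m jog '[[[0.1,0,0],0,60],[[0.2,0,0],0,60],[[0.3,0,0],0,60],[[0.4,0,0],0,60],[[0.5,0,0],0,60],[[0.5,0,0],0,60]]'
python3 -c "
from h import *
go(-.018,-.005,.045);lying()"
```

```text
time_s: 9.95
position: [0.5327, 0.0096, 0.0444]
ee_rot: [-3.142, -0.001, -0.168]
ft_force: [-0.9, 0.2, -0.7]
opening: 0.0511
t 9.95 TCP cradle mm [-22.6  -5.1] 44.4 rpy [-180.    -0.    -9.6] Fx,Fy,Fz [-0.95 -0.   -0.69]
shift cm [ 0.46 -0.01 -0.06] turn -0.0
time_s: 10.55
position: [0.5358, 0.0091, 0.0437]
ee_rot: [-3.142, 0.003, -0.168]
ft_force: [-6.3, 1.9, 1.1]
opening: 0.0512
t 10.55 TCP cradle mm [-19.4  -5. ] 43.7 rpy [-180.     0.2   -9.6] Fx,Fy,Fz [-6.52  0.82  1.05]
shift cm [ 0.14  0.   -0.13] turn -0.0
top 272 tilt [-3.7 -0.2] z 0.09403566794615925 ((97.73827362060547, -5.206581115722656), (18.993228912353516, 95.55150604248047), 1.8315316438674927) [ 86.97932262 -52.92832119] [106.55445508  42.441559  ]
```

```bash
python3 -m jog '[[[0.05,0,0],0,60],[[0.1,0,0],0,60],[[0.15,0,0],0,60],[[0.2,0,0],0,60],[[0.25,0,0],0,60],[[0.3,0,0],0,60]]'
python3 -c "
from h import *
go(-.018,-.005,.045)"
python3 -m jog '[[[0.05,0,0],0,60],[[0.1,0,0],0,60],[[0.15,0,0],0,60],[[0.2,0,0],0,60]]'
python3 -c "
from h import *
go(-.018,-.005,.045)"
```

```text
time_s: 11.2
position: [0.5385, 0.0087, 0.0437]
ee_rot: [-3.142, 0.004, -0.168]
ft_force: [-7.6, 1.1, 1.7]
opening: 0.0511
t 11.2 TCP cradle mm [-16.7  -5. ] 43.7 rpy [-180.     0.2   -9.6] Fx,Fy,Fz [-7.72 -0.2   1.72]
shift cm [-0.13  0.   -0.13] turn -0.0
time_s: 11.6
position: [0.5405, 0.0083, 0.0437]
ee_rot: [-3.142, 0.004, -0.168]
ft_force: [-8.1, 1.3, 1.9]
opening: 0.0513
t 11.6 TCP cradle mm [-14.6  -5. ] 43.7 rpy [-180.     0.2   -9.6] Fx,Fy,Fz [-8.22 -0.03  1.95]
shift cm [-0.34  0.   -0.13] turn -0.0
```

```bash
python3 -m jog '[[[0.05,0,0],0,60],[[0.1,0,0],0,60],[[0.1,0,0],0,60]]'
python3 -c "
from h import *
go(-.018,-.005,.045)"
python3 -m jog '[[[0.05,0,0],0,60],[[0.1,0,0],0,60],[[0.1,0,0],0,60]]'
python3 -c "
from h import *
go(-.018,-.005,.045)"
```

```text
time_s: 11.9
position: [0.5405, 0.0084, 0.0433]
ee_rot: [-3.142, 0.006, -0.168]
ft_force: [-9.3, 1.1, 2.3]
opening: 0.051
t 11.9 TCP cradle mm [-14.7  -5. ] 43.3 rpy [-180.     0.3   -9.6] Fx,Fy,Fz [-9.33 -0.44  2.31]
shift cm [-0.33  0.   -0.17] turn -0.0
time_s: 12.2
position: [0.5404, 0.0084, 0.0428]
ee_rot: [3.142, 0.008, -0.168]
ft_force: [-12.0, 2.7, 2.4]
opening: 0.0514
t 12.2 TCP cradle mm [-14.8  -4.9] 42.8 rpy [180.    0.5  -9.6] Fx,Fy,Fz [-12.33   0.65   2.44]
shift cm [-0.32  0.01 -0.22] turn -0.0
```

Travel has stopped at -14.7 mm and the force is climbing about 3 N/mm. I'll bear on it to around 15–16 N and hold.

```bash
python3 -m jog '[[[0.05,0,0],0,60],[[0.1,0,0],0,60],[[0.1,0,0],0,60]]'
python3 -c "
from h import *
go(-.018,-.005,.045)"
python3 -m jog '[[[0.03,0,0],0,60],[[0.05,0,0],0,60],[[0.05,0,0],0,60],[[0.05,0,0],0,60],[[0.05,0,0],0,60]]'
python3 -c "
from h import *
go(-.018,-.005,.045);im=lying();cv2.imwrite('pics/t6.png',cv2.resize(im[95:205,190:300,::-1],(600,600),interpolation=cv2.INTER_CUBIC))
im,d=capture('scene');cv2.imwrite('pics/s6.png',im[...,::-1]);go(-.018,-.005,.045)"
```

```text
time_s: 12.5
position: [0.5404, 0.0084, 0.0423]
ee_rot: [3.142, 0.01, -0.168]
ft_force: [-13.3, 4.2, 3.8]
opening: 0.0509
t 12.5 TCP cradle mm [-14.8  -4.9] 42.3 rpy [180.    0.6  -9.6] Fx,Fy,Fz [-13.85   1.9    3.82]
shift cm [-0.32  0.01 -0.27] turn -0.0
time_s: 13.0
position: [0.5404, 0.0085, 0.0421]
ee_rot: [3.141, 0.011, -0.168]
ft_force: [-15.8, 3.3, 4.1]
opening: 0.0514
t 13.0 TCP cradle mm [-14.8  -4.9] 42.1 rpy [180.    0.7  -9.6] Fx,Fy,Fz [-16.14   0.6    4.12]
shift cm [-0.32  0.01 -0.29] turn -0.0
top 166 tilt [-4.4 -0.7] z 0.09419498059877698 ((105.07719421386719, 5.660640716552734), (13.576416969299316, 72.74303436279297), 1.4110386371612549) [ 97.48585731 -30.69926467] [111.45572473  42.02851491]
t 13.1 TCP cradle mm [-14.8  -4.9] 42.1 rpy [180.    0.7  -9.6] Fx,Fy,Fz [-15.73   0.61   3.37]
shift cm [-0.32  0.01 -0.29] turn -0.0
```

View pics/t6.png

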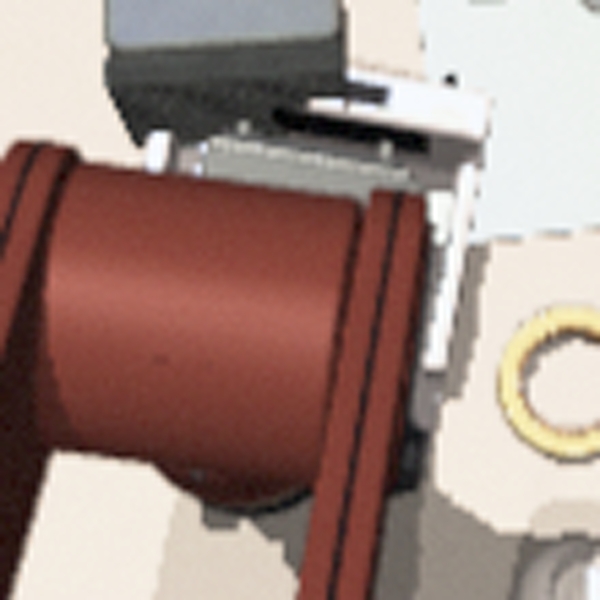

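The arm hides most of the pack in this view, but its terminal end is against the bar at (300,160). It held 16 N without moving, so this is the hard stop. I'll back off and check.

```bash
python3 -m jog '[[[-0.3,0,0],0,60],[[-0.8,0,0],0,60],[[-3,0,0],0,60],[[-7,0,0],0,60],[[-10,0,-2],0,60],[[-12,0,-6],0,60],[[-12,0,-10],0,60],[[-12,0,-10],0,60]]'
python3 - <<'E'
from h import *
go(-.1,-.005,.1);im=lying()
P=cloud("top",capture("top")[1]);c=(P[...,:2]-O)@np.c_[X,Y]
k=(abs(P[...,2]-.066)<.007)&(abs(c[...,1])<.045)&(c[...,0]>.09)&(c[...,0]<.15)
d0=np.load("pics/top0.npz");P0=cloud("top",d0['d']);c0=(P0[...,:2]-O)@np.c_[X,Y]
k0=(abs(P0[...,2]-.066)<.007)&(abs(c0[...,1])<.045)&(c0[...,0]>.09)&(c0[...,0]<.15)
print("bar front/median x now",np.percentile(c[k][:,0]*1000,[2,50]),k.sum(),"before",np.percentile(c0[k0][:,0]*1000,[2,50]),k0.sum())
for x in (b for b in [d0['im'],im]):
    print([cv2.phaseCorrelate(*(cv2.cvtColor(i,cv2.COLOR_RGB2GRAY)[y0:y1,x0:x1].astype(np.float32) for i in(d0['im'],x))) for x0,x1,y0,y1 in[(275,315,145,185),(280,308,190,218)]])
cv2.imwrite('pics/t7.png',cv2.resize(im[95:260,150:330,::-1],None,fx=4,fy=3.6))
E
```

```text
time_s: 13.9
position: [0.4319, 0.0269, 0.151]
ee_rot: [-3.141, -0.014, -0.168]
ft_force: [1.3, 0.2, 1.0]
opening: 0.0515
t 13.9 TCP cradle mm [-124.8   -4.7] 151.0 rpy [-180.    -0.8   -9.6] Fx,Fy,Fz [1.24 0.4  1.04]
shift cm [2.48 0.03 5.1 ] turn -0.0
top 1944 tilt [0.  0.1] z 0.09417281762632779 ((56.21889114379883, -4.9605712890625), (96.12494659423828, 110.2572021484375), 89.9157943725586) [  1.0418169 -52.9745346] [111.40865054  43.08226769]
bar front/median x now [117.42821524 134.47953958] 145 before [104.29537973 111.66250726] 266
[((0.0, 0.0), 1.0), ((0.0, 0.0), 1.0)]
[((0.025487850133142587, -0.012745372982539749), 0.9923020339012146), ((0.01686106235594309, 0.30146058680931453), 0.9272502109739515)]
```

View pics/t7.png

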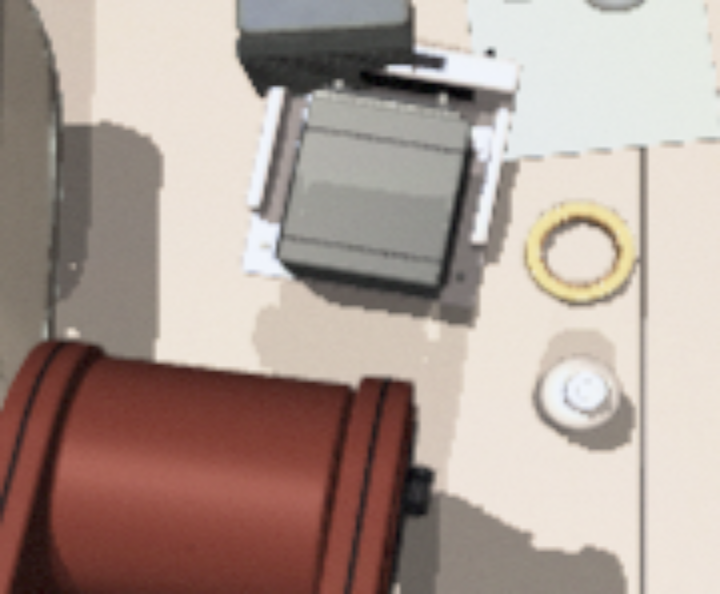

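The pack lies square and against the bar at crop (375,190), and the tape and bottle haven't moved. I'm handing in.

```bash
python3 -c "
from h import *
s=get_state();print(s['ft_force'],abs(s['joint_velocities']).max(),s['time_s']);print(job_done())"
```

```text
[-0.81851099  0.04553421 -0.12528885] 0.04416367474089056 14.0
the job is handed in; nothing more can be done
None
```

The battery pack is on charge and I handed the job in at about 14 s of the 72 s allowed. I slid it upright and square against the step, tipped it over with a high push, then pushed it in along the bed until the contact bar stopped. I held it there at about 16 N (a little over the 15 N asked) for roughly half a second, and it did not move any further.

**Last checks:**
- **Pack:** it lies flat, with its centre about 56–58 mm behind the step edge, 5 mm off the middle and 0.1° from straight.
- **Force:** the highest reading was about 16–17 N. I only read it at the end of each short move, so it isn't a continuous record.
- **Bystanders:** the tape roll and bottle have not moved. I didn't measure the dish at the end because the arm hid it in the last view, but nothing went near it.
- **Robot:** it was clear of everything at hand-in.

**Checks that disagreed or were weak:**
- **First slide:** it tilted the pack about 4° once the foot met the step. It settled upright again when I backed off, and I confirmed that before tipping.
- **Bar travel:** camera depth gave about 7 mm, against 8 mm for fully home. My other depth check of the bar was unreliable because it also picked up the housing. That it is fully home rests mainly on feel: the force rose from 8 N to 16 N with no movement.

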